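Thread a dessert carrier in layers

TASK

Pack the little dish carrier in layers over its upright post: first the deep ring dish (caramel-brown top), then the green divider disc on it, then the shallow ring dish (red top) on the divider, each right way up and fully home. The post may stand anywhere along the slot in the seat, so look or feel for where it is; lower each piece gently all the way, neither dropping it down the post nor ramming it. Leave everything else on the table where it is.

Things in the scene. Friction and masses are not known exactly. Their poses are not given: they have to be found in the camera images.
- carrier: The carrier, fixed to the table: steel foot plate 130 (x) by 110 (y) by 12 mm thick, with a white round seat of 60 mm diameter in its middle, its flat top 30 mm above the table. Origin: centre of the underside; z up. A dark slot 44 mm long runs across the seat along the carrier's y axis. Two wire handles lie folded at the x ends, below 22 mm.
- seat (a point): Centre of the seat's top, carrier's axes. A rigid upright steel post, 14 mm diameter, 74 mm tall above the seat (last 8 mm taper to 10 mm diameter), is clamped in the slot: its axis is on the line through this point along y, up to 13 mm to either side. Where is not reported: feel for it (it does not give under a sideways touch) or look.
- deep_mid (a point): Centre, half-way up, of the deep ring dish: rigid aluminium dish with caramel-brown top, with a round 17 mm hole right through its middle; outside diameter 60 mm, 34 mm tall, about 0.2 kg. z up; stands on the table.
- divider_mid (a point): Centre, half-way up, of the divider: green plastic disc with a round 17 mm hole right through its middle; outside diameter 60 mm, 10 mm thick, about 0.05 kg. z up; lies flat on the table.
- shallow_mid (a point): Centre, half-way up, of the shallow ring dish: rigid aluminium dish with red top, with a round 17 mm hole right through its middle; outside diameter 60 mm, 22 mm tall, about 0.13 kg. z up; stands on the table.
- plain_mid (a point): Bystander: centre of a closed round aluminium dish with yellow top and no hole, 60 mm diameter, 28 mm tall.
- tin_mid (a point): Bystander: centre of a white tin with a red band, 74 mm diameter, 110 mm tall.
- jar_mid (a point): Bystander: centre of a jar with blue lid, 60 mm diameter, 90 mm tall.
- mug_mid (a point): Bystander: centre of a white mug, 80 mm diameter, 90 mm tall.
- oil_mid (a point): Bystander: centre of a green bottle with yellow label, 60 mm diameter, 200 mm tall.
- spoon_grip (a point): Bystander: middle of the handle of a 220 mm serving spoon lying between the robot and the carrier.
There are look-alikes about, which are no part of the job. There is more than one size of the part that bears divider_mid; the job needs the smallest.

How it is judged:
On the way, in this order (a step that is already met when the one before it is completed fails the run):
1. the deep dish is home on the seat (z of deep_mid in the frame of seat between 0.014 and 0.02 m and horizontal distance between deep_mid and seat below 0.017 m and angle between deep_mid's own z axis and vertical below 0.1 rad), for 0.2 s.
2. the divider lies on the deep dish, both home (all of step 1 and z of divider_mid in the frame of seat between 0.0355 and 0.0425 m and horizontal distance between divider_mid and seat below 0.017 m and angle between divider_mid's own z axis and vertical below 0.1 rad), for 0.2 s.
3. the shallow dish lies on the divider, all three home (all of step 2 and z of shallow_mid in the frame of seat between 0.051 and 0.059 m and horizontal distance between shallow_mid and seat below 0.017 m and angle between shallow_mid's own z axis and vertical below 0.1 rad), for 0.2 s.
At the end, for the whole second after the job is handed in: Round the post lie, from the seat up, the deep dish, the divider and the shallow dish, each flat on the one below (centre heights above the seat 17, 39 and 55 mm, within 3 to 4 mm), tilted under 0.1 rad with the top side up, within 17 mm of the seat's centre, at rest (all of step 3 and linear speed of each of deep, divider, shallow below 0.02 m/s); the robot touches nothing.
It fails at once if a bystander (yellow-topped dish, tin, jar, mug, bottle or spoon) is moved by more than 30 mm (distance of any of plain_mid, tin_mid, jar_mid, mug_mid, oil_mid, spoon_grip from where it was at the start of the episode above 0.03 m).
It fails at once if a piece is let drop down the post (faster than 0.5 m/s while round it) ((horizontal distance between deep_mid and seat below 0.02 m and z of deep_mid in the frame of seat below 0.075 m and linear speed of deep above 0.5 m/s) or (horizontal distance between divider_mid and seat below 0.02 m and z of divider_mid in the frame of seat below 0.075 m and linear speed of divider above 0.5 m/s) or (horizontal distance between shallow_mid and seat below 0.02 m and z of shallow_mid in the frame of seat below 0.075 m and linear speed of shallow above 0.5 m/s)).
It fails at once if a piece is rammed down: over 100 N between it and what it rests on (contact force between deep and carrier above 100 N or contact force between divider and deep above 100 N or contact force between shallow and divider above 100 N).
It also fails if it takes over 72 s, if anything falls off the work surface, if the arm or the gripper's body presses on something with over 40 N, if the wrist force passes 120 N, or if a joint passes its speed limit or range.

ROBOT

A 6-joint arm with a two-finger parallel gripper is mounted at the origin on the work surface. World frame = base frame: x ahead of the robot, y to its left, z up, the work surface at z = 0. Lengths are in m, angles in rad, forces in N, time in s.
With the tool pointing down it reaches from about 0.425 to 0.95 m from the base axis. Payload 3.5 kg.
Tool frame: the origin (TCP) lies between the finger pads; the fingertips stand 14 mm ahead of it and the grasp point (between the pads) lies 5 mm behind it; z points along the fingers, y is the line along which they close (so a half turn about z gives the same grasp; the last joint's range is limited). The gripper opens to 85 mm and grips with 20 to 120 N. Pads are 22 mm wide; open, the fingers measure 114 mm over their backs; the gripper's body (76 mm by 85 mm) begins 54 mm behind the grasp point. The pads swing forward as they close: fully open they stand 13 mm farther back than shut.
Start: joints at [1.05, 0.286, 1.577, -0, 1.279, -0.15], TCP at [0.245, 0.629, 0.245] pointing down, gripper open.
Joint ranges: [-2.77, 2.77], [-0.9, 2.22], [0.21, 2.48], [-1.53, 4.67], [0.24, 2.81], [-2.84, 2.84]. Speed limits (rad/s): [2.79, 2.79, 3.14, 3.14, 3.14, 3.14].

INTERFACE

Orientations are given as a unit quaternion [x, y, z, w].
In Python, from plant import * gives the robot as it stands.
- The arm moves only by the tool step_arm, never from a script. Its argument "commands" is a list of rows, each an object of numbers: "gripper": the gripper's target within -1 to 1 (shut at 1, half-way at 0, fully open at -1); "x", "y", "z": the shift along the tool's x, y, z in mm; "spin": the turn about the tool's z in degrees. A call has exactly 10 rows; each row shifts and turns the commanded pose from where the row before left it, along the tool's axes as they then stand; what a row does not reach is not made up. A row lasts 1/10 s, in which the tool goes at most 50 mm and 8.59 degrees, less where a joint would pass 70% of its speed; a pose out of reach is approached as far as the arm can. A call with a gripper value outside its range is refused whole. The fingers move at their own pace and stop on an object; "force" is the grip in N (left out, the last holds). Time passes only in rows, so rows that do not move let the fingers close, or fill a call up. It gives the time, the measured TCP pose, the force, the opening and the grip force at its end, in the units of the state.
- get_state(): the state, without advancing time (a new reading comes with each control period).
- read_camera(name): name is "scene" or "top"; returns a dict with "color" (480x640x3 uint8, red, green, blue), "z_map" (480x640 float32, m along the optical axis (not along the pixel's ray), 0 where there is no reading), "fx", "fy", "cx", "cy" (pixels), "distortion" ([k1, k2, p1, p2, k3] as OpenCV has them; the pictures are not rectified), "eye" and "attitude" of the camera in the world. Camera axes: x right, y up, looking along -z (the intrinsics and any distortion apply to the point x, -y, -z); pixel columns grow to the right and rows downward; lengths in m; the calibration is good to about 2 mm. A picture is of the moment at which its call begins.
- sign_off(): hands the job in; it is judged then, once.
The state is a dict: "time": time; "qpos": joint angles; "dq": joint speeds; "joint_efforts": joint torques, N m; "eef_pos": TCP position; "tcp_rot": TCP orientation; "contact_force": force on the tool from outside, world axes, zero at the start; "wrist_torque": the same for the moment, N m; "opening": opening from 0.0 (shut) to 1.0 (fully open); "finger_force": force on a finger pad.
Only numpy, scipy, OpenCV 4.12 (cv2) and the standard library are available. Lean on these libraries where they do the work, as an engineer would, in place of code of your own. Each camera call takes 0.05 s, during which the arm holds its last target. There are 200 camera calls.

## Working session

There is one attempt and no reset: what is moved stays moved. The work goes in short steps, Python scripts to look and compute and a tool call to move; the robot and the scene stay as the last step left them, time stands still between calls to the robot, and variables do not carry over. Pictures are saved under pics/ and viewed, at most 10 in all, crops included, and the job is handed in when it is done.

Besides the shell and the picture viewer there is one more tool, called after "Emit:" as name(argument=value, ...) on one line, values as JSON. step_arm: Moves the arm, as the interface text tells. Its arguments: {"type":"object","properties":{"commands":{"type":"array"},"force":{"type":"number"}},"required":["commands"]}

```bash
mkdir -p pics; cat > h.py <<'E'
from plant import *
import numpy as np, cv2
from scipy.spatial.transform import Rotation as R
def cam(n):
    c=read_camera(n); return c
def cloud(c):
    h,w=c["z_map"].shape; K=np.array([[c["fx"],0,c["cx"]],[0,c["fy"],c["cy"]],[0,0,1.]])
    u,v=np.meshgrid(np.arange(w),np.arange(h)); p=np.stack([u,v],-1).reshape(-1,1,2).astype(np.float64)
    q=cv2.undistortPoints(p,K,np.array(c["distortion"],float)).reshape(h,w,2); z=c["z_map"]
    P=np.stack([q[...,0]*z,-q[...,1]*z,-z],-1)
    a=np.array(c["attitude"],float); M=a if a.shape==(3,3) else R.from_quat(a).as_matrix()
    W=P@M.T+np.array(c["eye"]); W[z<=0]=np.nan
    return W
E
python3 - <<'E'
from h import *
print(get_state())
for n in("top","scene"):
    c=cam(n); cv2.imwrite(f"pics/{n}0.png",c["color"][...,::-1]); np.savez(f"{n}0.npz",W=cloud(c),color=c["color"]); print(n,c["eye"],c["attitude"],c["fx"],c["distortion"])
E
```

```text
{'time': 0.0, 'qpos': array([ 1.05001149e+00,  2.87178426e-01,  1.57816973e+00, -2.24486781e-05,
        1.27857396e+00, -1.49989461e-01]), 'dq': array([ 2.10352620e-03,  7.79033399e-04,  4.19468346e-05, -1.25856323e-03,
        1.38161319e-03,  1.21393435e-03]), 'joint_efforts': array([-2.58500349e-04, -4.05972898e+01, -2.92631543e+01, -3.98817321e-06,
        5.79212996e-03, -2.63483422e-06]), 'eef_pos': array([0.24425145, 0.62859764, 0.24394255]), 'tcp_rot': array([ 1.84334104e-01,  9.82862951e-01, -1.10337357e-03, -3.73207929e-04]), 'contact_force': array([-0.04115479,  0.76521047,  0.0722711 ]), 'wrist_torque': array([-0.00195988, -0.03146251,  0.06277052]), 'finger_force': 0.0, 'opening': 1.002481735508608}
top [0.37637837 0.01622961 1.12016266] [ 0.05898071 -0.07792005 -0.70068684  0.70674443] 468.06266442321 [-0.09018494  0.          0.          0.          0.        ]
scene [ 1.20458132 -0.1576158   1.25938662] [0.1933248  0.15079115 0.59569369 0.76487684] 495.431361207027 [-0.02720677  0.          0.          0.          0.        ]
```

```bash
ls; ls pics
```

```text
h.py
pics
scene0.npz
top0.npz
scene0.png
top0.png
```

View pics/top0.png

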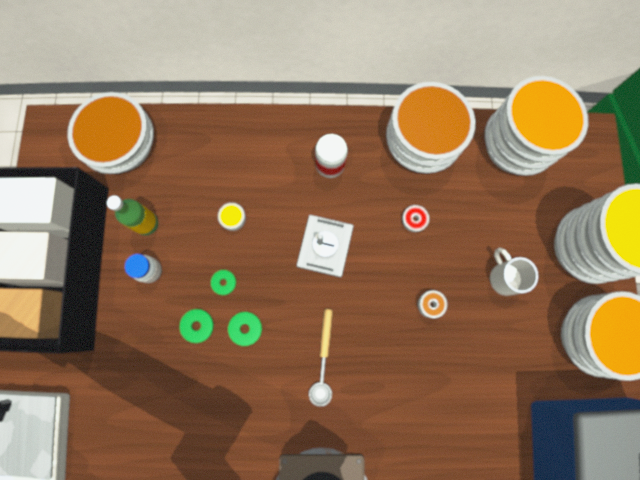

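View pics/scene0.png

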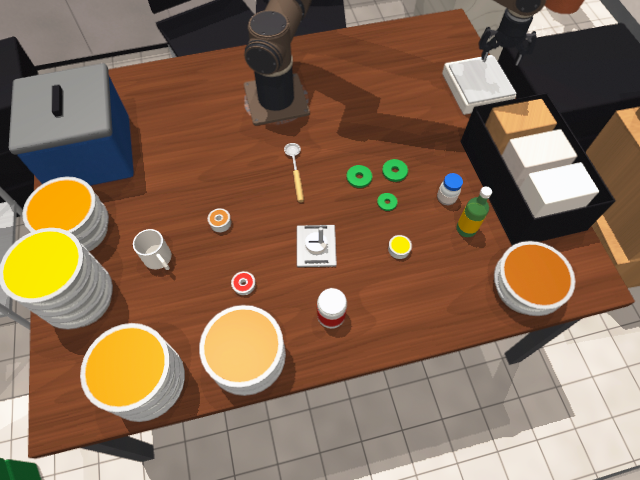

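The top picture shows the carrier at (325,245) with its post, the brown ring dish at (433,304) and the red ring dish at (416,218). There are three green rings, at (223,282), (196,326) and (245,329). (223,282) looks smallest, so it should be the divider. The yellow dish (231,216) has no hole, and the big coloured stacks at the edges are far too large. I'll measure these and confirm with a crop.

```bash
cat > meas.py <<'E'
from h import *
def ring(W,hsvmask,uv,r,zr):
    v,u=np.mgrid[:480,:640]; m=hsvmask&(np.hypot(u-uv[0],v-uv[1])<r)&(W[...,2]>zr[0])&(W[...,2]<zr[1])
    p=W[m]; z=np.median(p[:,2]); 
    (c,rad)=cv2.minEnclosingCircle(p[:,:2].astype(np.float32)); 
    return np.round([*p[:,:2].mean(0),*c,rad,z,len(p)],4)
E
python3 - <<'E'
from meas import *
for n,pts in (("top",dict(deep=(433,304),shal=(416,218),d1=(223,282),d2=(196,326),d3=(245,329))),("scene",dict(deep=(219,220),shal=(243,283),d1=(387,201),d2=(359,176),d3=(395,170)))):
    d=np.load(n+"0.npz"); W=d["W"]; hsv=cv2.cvtColor(d["color"],cv2.COLOR_RGB2HSV)
    print(n, 'table z',np.nanmedian(W[300:320,280:300,2]) if n=="top" else '')
    for k,uv in pts.items():
        print(k,'sat',ring(W,hsv[...,1]>120,uv,22 if k[0]=='d' else 18,(.005 if k!='deep' and k!='shal' else .015,.06)),'all>5mm',ring(W,hsv[...,1]>=0,uv,24,(.006 if k[0:2]!='de' else .028,.06)))
    # carrier
    v,u=np.mgrid[:480,:640]; c=(325,245) if n=="top" else (316,243)
    near=np.hypot(u-c[0],v-c[1])<40
    for nm,lo,hi in(("plate",.008,.018),("seat",.025,.036),("post",.05,.12),("posttop",.098,.112)):
        m=near&(W[...,2]>lo)&(W[...,2]<hi); p=W[m]
        if len(p)<3: print(nm,len(p)); continue
        q=p[:,:2].astype(np.float32); print(nm,p.mean(0).round(4),cv2.minEnclosingCircle(q),cv2.minAreaRect(q),len(p))
d=np.load("top0.npz")["color"]; s=np.load("scene0.npz")["color"]
f=lambda a,x,y,w:cv2.resize(a[y:y+w,x:x+w],(380,280*380//380+100),interpolation=cv2.INTER_CUBIC)
a=np.hstack([cv2.resize(d[205:305,275:375],(400,400),interpolation=2),cv2.resize(d[260:360,170:270],(400,400),interpolation=2)])
cv2.imwrite("pics/crop1.png",a[...,::-1])
E
```

```text
top table z 0.0004021708484184261
deep sat [ 4.359e-01 -2.589e-01  4.364e-01 -2.588e-01  2.460e-02  3.540e-02
  2.390e+02] all>5mm [ 4.363e-01 -2.584e-01  4.364e-01 -2.589e-01  3.160e-02  3.530e-02
  5.210e+02]
shal sat [ 6.452e-01 -2.261e-01  6.451e-01 -2.263e-01  2.530e-02  2.260e-02
  2.320e+02] all>5mm [ 6.431e-01 -2.261e-01  6.485e-01 -2.388e-01  4.470e-02  2.240e-02
  5.160e+02]
d1 sat [4.857e-01 2.348e-01 4.799e-01 2.370e-01 4.570e-02 1.020e-02 4.650e+02] all>5mm [4.861e-01 2.347e-01 4.992e-01 2.336e-01 4.260e-02 1.030e-02 4.520e+02]
d2 sat [3.825e-01 2.930e-01 3.781e-01 2.972e-01 4.860e-02 1.310e-02 8.250e+02] all>5mm [3.825e-01 2.930e-01 3.824e-01 2.863e-01 4.670e-02 1.320e-02 8.170e+02]
d3 sat [3.772e-01 1.792e-01 3.768e-01 1.778e-01 5.010e-02 1.340e-02 8.520e+02] all>5mm [3.773e-01 1.790e-01 3.850e-01 1.751e-01 4.870e-02 1.340e-02 8.530e+02]
plate [ 0.5745 -0.0055  0.0122] ((0.5792405605316162, -0.008589642122387886), 0.08563113957643509) ((0.5780017971992493, -0.00702977180480957), (0.11179685592651367, 0.13469232618808746), 76.53169250488281) 1700
seat [ 0.5745 -0.0072  
[... 1590 characters left out ...]
 (0.16680477559566498, 0.20285215973854065), 30.010618209838867) 1076
seat [ 0.5799 -0.0105  0.0306] ((0.5837810039520264, 0.0036755334585905075), 0.056786030530929565) ((0.5805379152297974, -0.00883348286151886), (0.05616375803947449, 0.10924286395311356), 75.46559143066406) 287
post [0.5842 0.0044 0.085 ] ((0.5812561511993408, 0.004073134623467922), 0.00817110389471054) ((0.5818588733673096, 0.0052245380356907845), (0.011001547798514366, 0.015108559280633926), 75.71365356445312) 60
posttop [0.5816 0.0055 0.1026] ((0.5829389691352844, 0.0048046172596514225), 0.005631419364362955) ((0.5813320875167847, 0.005212306044995785), (0.010715430602431297, 0.014074225910007954), 75.51129150390625) 20
```

View pics/crop1.png

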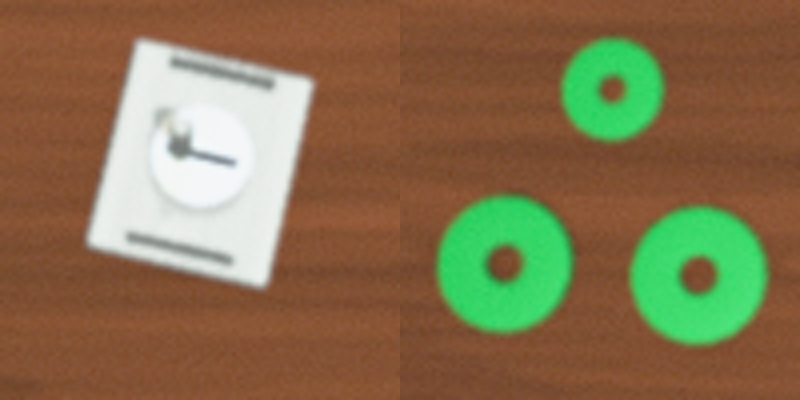

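The crop shows the three green rings. The top one, at (223,282) in the full picture, is clearly the smallest at about 60 mm, against about 80 mm for the other two. It is the divider. The post stands at the left (+y) end of the slot. I'll refine the centres with sub-pixel fits.

```bash
cat >> h.py <<'E'
def onplane(c,uv,z):
    K=np.array([[c["fx"],0,c["cx"]],[0,c["fy"],c["cy"]],[0,0,1.]])
    q=cv2.undistortPoints(np.array(uv,float).reshape(-1,1,2),K,np.array(c["distortion"],float)).reshape(-1,2)
    d=np.c_[q[:,0],-q[:,1],-np.ones(len(q))]@R.from_quat(c["attitude"]).as_matrix().T; e=np.array(c["eye"])
    return (e+d*((z-e[2])/d[:,2])[:,None])[:,:2]
def blob(c,mask,uv,r,z):
    "outer outline of the component nearest uv, put on plane z, ellipse-fitted"
    v,u=np.mgrid[:480,:640]; m=(mask&(np.hypot(u-uv[0],v-uv[1])<r)).astype(np.uint8)
    cs,_=cv2.findContours(m,cv2.RETR_EXTERNAL,cv2.CHAIN_APPROX_NONE); k=max(cs,key=cv2.contourArea)
    p=onplane(c,k.reshape(-1,2),z); A=np.c_[2*p,np.ones(len(p))]; s=np.linalg.lstsq(A,(p**2).sum(1),rcond=None)[0]
    return s[:2], np.sqrt(s[2]+s[0]**2+s[1]**2)
def togo(xy,z=None):
    s=get_state(); M=R.from_quat(s["tcp_rot"]).as_matrix(); p=s["eef_pos"]; t=np.array([*xy,p[2] if z is None else z])
    return (M.T@(t-p)*1000).round(1), p.round(4)
E
python3 - <<'E'
from h import *
for n,P in (("top",dict(deep=((433,304),.034),shal=((416,218),.022),div=((223,282),.010),seat=((325,243),.030))),("scene",dict(deep=((219,220),.034),shal=((243,283),.022),div=((387,201),.010),seat=((316,243),.03)))):
    c=cam(n); hsv=cv2.cvtColor(c["color"],cv2.COLOR_RGB2HSV).astype(int); h,s,v=hsv[...,0],hsv[...,1],hsv[...,2]
    M=dict(deep=(s>150)&(v>180),shal=(s>150)&((h<8)|(h>172))&(v>150),div=(h>45)&(h<75)&(s>100),seat=(s<25)&(v>238))
    for k,(uv,z) in P.items():
        try: x,r=blob(c,M[k],uv,21,z); print(n,k,x.round(4),r.round(4))
        except Exception as e: print(n,k,e)
    W=cloud(c); uv=P["seat"][0]; V,U=np.mgrid[:480,:640]
    m=(np.hypot(U-uv[0],V-uv[1])<40)&(W[...,2]>.1); print('tip px',U[m].mean(),V[m].mean(),onplane(c,[[U[m].mean(),V[m].mean()]],.104))
print(togo((.50,.20)))
E
```

```text
top deep [ 0.4363 -0.2593] 0.0226
top shal [ 0.6451 -0.2264] 0.0231
top div [0.4855 0.2351] 0.0294
top seat [ 0.5782 -0.007 ] 0.025
tip px 319.8636363636364 237.0 [[0.57820192 0.00680571]]
scene deep [ 0.4345 -0.2586] 0.024
scene shal [ 0.6437 -0.2261] 0.0242
scene div [0.4883 0.2347] 0.0296
scene seat [ 0.5848 -0.0064] 0.0433
tip px 320.0 228.57142857142858 [[0.58027608 0.00546068]]
(array([-393.6, -307. ,    0.4]), array([0.2444, 0.6288, 0.2444]))
```

Emit:
step_arm(commands=[{"gripper": -1,"x": -39,"y": -31,"z": 0},{"gripper": -1,"x": -39,"y": -31,"z": 0},{"gripper": -1,"x": -39,"y": -31,"z": 0},{"gripper": -1,"x": -39,"y": -31,"z": 0},{"gripper": -1,"x": -39,"y": -31,"z": 0},{"gripper": -1,"x": -39,"y": -31,"z": 0},{"gripper": -1,"x": -39,"y": -31,"z": 0},{"gripper": -1,"x": -39,"y": -31,"z": 0},{"gripper": -1,"x": -39,"y": -31,"z": 0},{"gripper": -1,"x": -39,"y": -31,"z": 0}], force=40)

```text
invalid input
```

```bash
python3 -c "
from h import *
print(get_state()['tcp_rot'],togo((.436,-.259),.12))"
```

```text
[ 1.84350455e-01  9.82860273e-01 -7.25107347e-04 -2.59871781e-04] (array([-500.3, -757.8,  125.5]), array([0.2444, 0.6288, 0.2444]))
```

Emit:
step_arm(commands=[{"gripper": -1,"x": -39,"y": -31,"z": 0,"spin": 0},{"gripper": -1,"x": -39,"y": -31,"z": 0,"spin": 0},{"gripper": -1,"x": -39,"y": -31,"z": 0,"spin": 0},{"gripper": -1,"x": -39,"y": -31,"z": 0,"spin": 0},{"gripper": -1,"x": -39,"y": -31,"z": 0,"spin": 0},{"gripper": -1,"x": -39,"y": -31,"z": 0,"spin": 0},{"gripper": -1,"x": -39,"y": -31,"z": 0,"spin": 0},{"gripper": -1,"x": -39,"y": -31,"z": 0,"spin": 0},{"gripper": -1,"x": -39,"y": -31,"z": 0,"spin": 0},{"gripper": -1,"x": -39,"y": -31,"z": 0,"spin": 0}], force=40)

```text
time: 1.2
eef_pos: [0.4963, 0.197, 0.2454]
tcp_rot: [0.184, 0.983, 0.0, 0.0]
contact_force: [0.1, 0.1, 0.6]
opening: 1.003
finger_force: 0.0
```

```bash
python3 -c "
from h import *
print(get_state()['tcp_rot'],togo((.436,-.259),.12))"
```

```text
[1.84354606e-01 9.82859772e-01 1.32487388e-04 1.73740650e-04] (array([-109. , -446.9,  125.3]), array([0.4963, 0.197 , 0.2454]))
```

Emit:
step_arm(commands=[{"gripper": -1,"x": -11,"y": -45,"z": 5,"spin": 0},{"gripper": -1,"x": -11,"y": -45,"z": 5,"spin": 0},{"gripper": -1,"x": -11,"y": -45,"z": 5,"spin": 0},{"gripper": -1,"x": -11,"y": -45,"z": 5,"spin": 0},{"gripper": -1,"x": -11,"y": -45,"z": 5,"spin": 0},{"gripper": -1,"x": -11,"y": -45,"z": 5,"spin": 0},{"gripper": -1,"x": -11,"y": -45,"z": 5,"spin": 0},{"gripper": -1,"x": -11,"y": -45,"z": 5,"spin": 0},{"gripper": -1,"x": -11,"y": -45,"z": 5,"spin": 0},{"gripper": -1,"x": -11,"y": -42,"z": 5,"spin": 0}])

```text
time: 2.2
eef_pos: [0.4356, -0.2596, 0.1952]
tcp_rot: [0.185, 0.983, -0.0, 0.0]
contact_force: [0.7, 0.9, 0.1]
opening: 0.998
finger_force: 0.0
```

```bash
python3 -c "
from h import *
print(togo((.436,-.259),.020))"
```

```text
(array([-1.000e-01,  7.000e-01,  1.752e+02]), array([ 0.4356, -0.2596,  0.1952]))
```

Emit:
step_arm(commands=[{"gripper": -1,"x": 0,"y": 0.5,"z": 25,"spin": 0},{"gripper": -1,"x": 0,"y": 0,"z": 35,"spin": 0},{"gripper": -1,"x": 0,"y": 0,"z": 35,"spin": 0},{"gripper": -1,"x": 0,"y": 0,"z": 30,"spin": 0},{"gripper": -1,"x": 0,"y": 0,"z": 20,"spin": 0},{"gripper": -1,"x": 0,"y": 0,"z": 15,"spin": 0},{"gripper": -1,"x": 0,"y": 0,"z": 10,"spin": 0},{"gripper": -1,"x": 0,"y": 0,"z": 4,"spin": 0},{"gripper": -1,"x": 0,"y": 0,"z": 0,"spin": 0},{"gripper": 0,"x": 0,"y": 0,"z": 0,"spin": 0}])

```text
time: 3.2
eef_pos: [0.437, -0.2576, 0.0222]
tcp_rot: [0.184, 0.983, -0.0, 0.001]
contact_force: [0.3, -0.7, -0.7]
opening: 0.857
finger_force: 0.0
```

Emit:
step_arm(commands=[{"gripper": 0,"x": 0,"y": 0,"z": 0,"spin": 0},{"gripper": 0,"x": 0,"y": 0,"z": 0,"spin": 0},{"gripper": 0.5,"x": 0,"y": 0,"z": 0,"spin": 0},{"gripper": 1,"x": 0,"y": 0,"z": 0,"spin": 0},{"gripper": 1,"x": 0,"y": 0,"z": 0,"spin": 0},{"gripper": 1,"x": 0,"y": 0,"z": 0,"spin": 0},{"gripper": 1,"x": 0,"y": 0,"z": 0,"spin": 0},{"gripper": 1,"x": 0,"y": 0,"z": 0,"spin": 0},{"gripper": 1,"x": 0,"y": 0,"z": 0,"spin": 0},{"gripper": 1,"x": 0,"y": 0,"z": 0,"spin": 0}], force=40)

```text
time: 4.2
eef_pos: [0.4373, -0.2578, 0.0227]
tcp_rot: [0.184, 0.983, -0.001, 0.001]
contact_force: [0.2, 2.5, 6.5]
opening: 0.681
finger_force: 43.6
```

Emit:
step_arm(commands=[{"gripper": 1,"x": 0,"y": 0,"z": -5,"spin": 0},{"gripper": 1,"x": 0,"y": 0,"z": -15,"spin": 0},{"gripper": 1,"x": 0,"y": 0,"z": -20,"spin": 0},{"gripper": 1,"x": 0,"y": 0,"z": -30,"spin": 0},{"gripper": 1,"x": 0,"y": 0,"z": -30,"spin": 0},{"gripper": 1,"x": 0,"y": 0,"z": -25,"spin": 0},{"gripper": 1,"x": 0,"y": 0,"z": -10,"spin": 0},{"gripper": 1,"x": 0,"y": 0,"z": 0,"spin": 0},{"gripper": 1,"x": 0,"y": 0,"z": 0,"spin": 0},{"gripper": 1,"x": 0,"y": 0,"z": 0,"spin": 0}])

```text
time: 5.2
eef_pos: [0.4354, -0.2563, 0.1542]
tcp_rot: [0.184, 0.983, 0.001, -0.002]
contact_force: [-0.5, -0.2, -2.6]
opening: 0.678
finger_force: 43.3
```

```bash
python3 - <<'E'
from h import *
print(togo((.5795,.0062)))
for n in("top","scene"):
    c=cam(n); hsv=cv2.cvtColor(c["color"],cv2.COLOR_RGB2HSV).astype(int); W=cloud(c)
    e=get_state()["eef_pos"]; m=(hsv[...,1]>150)&(hsv[...,2]>120)&(hsv[...,0]<20)&(np.hypot(W[...,0]-e[0],W[...,1]-e[1])<.04)&(W[...,2]>.1)
    p=W[m]; print(n,len(p),e, p.mean(0) if len(p) else '',p[:,2].std() if len(p) else '')
    if n=="scene": cv2.imwrite("pics/g1.png",cv2.resize(c["color"][100:340,100:420],(640,480))[...,::-1])
E
```

```text
(array([-39.1, 296.8,   0.3]), array([ 0.4354, -0.2563,  0.1542]))
top 0 [ 0.43552832 -0.25637522  0.15432975]  
scene 149 [ 0.43568762 -0.25649282  0.15457561] [ 0.4389735  -0.26238191  0.16709228] 0.0021398218772790073
```

Emit:
step_arm(commands=[{"gripper": 1,"x": -3,"y": 20,"z": 0,"spin": 0},{"gripper": 1,"x": -5,"y": 40,"z": 0,"spin": 0},{"gripper": 1,"x": -6,"y": 45,"z": 0,"spin": 0},{"gripper": 1,"x": -6,"y": 45,"z": 0,"spin": 0},{"gripper": 1,"x": -6,"y": 45,"z": 0,"spin": 0},{"gripper": 1,"x": -6,"y": 45,"z": 0,"spin": 0},{"gripper": 1,"x": -5,"y": 35,"z": 0,"spin": 0},{"gripper": 1,"x": -3,"y": 22,"z": 0,"spin": 0},{"gripper": 1,"x": 0,"y": 0,"z": 0,"spin": 0},{"gripper": 1,"x": 0,"y": 0,"z": 0,"spin": 0}])

```text
time: 6.3
eef_pos: [0.5808, 0.0054, 0.1552]
tcp_rot: [0.184, 0.983, -0.0, -0.001]
contact_force: [0.2, -0.5, -1.4]
opening: 0.68
finger_force: 43.5
```

```bash
python3 - <<'E'
from h import *
print(togo((.5795,.0062)),get_state()["contact_force"])
for n in("top","scene"):
    c=cam(n); hsv=cv2.cvtColor(c["color"],cv2.COLOR_RGB2HSV).astype(int); W=cloud(c)
    cv2.imwrite(f"pics/p1{n}.png",c["color"][...,::-1])
a=cv2.imread("pics/p1top.png")[170:310,250:390]; b=cv2.imread("pics/p1scene.png")[150:290,250:390]
cv2.imwrite("pics/p1.png",cv2.resize(np.hstack([a,b]),(800,400),interpolation=2))
E
```

```text
(array([1.5, 0.3, 0. ]), array([0.5808, 0.0054, 0.1552])) [ 0.15841266 -0.47005862 -1.41070808]
```

View pics/p1.png

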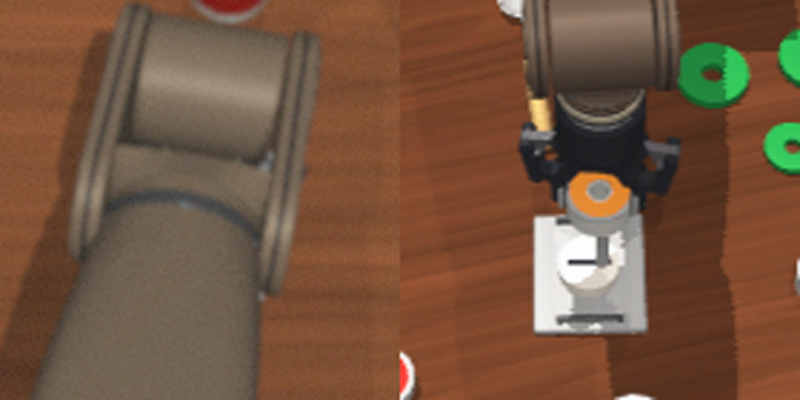

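The scene crop shows the brown dish held level, with its hole at about (600,190) above the post at (603,250). I'll lower it carefully.

Emit:
step_arm(commands=[{"gripper": 1,"x": 0.8,"y": 0.3,"z": 8,"spin": 0},{"gripper": 1,"x": 0,"y": 0,"z": 8,"spin": 0},{"gripper": 1,"x": 0,"y": 0,"z": 6,"spin": 0},{"gripper": 1,"x": 0,"y": 0,"z": 4,"spin": 0},{"gripper": 1,"x": 0,"y": 0,"z": 2,"spin": 0},{"gripper": 1,"x": 0,"y": 0,"z": 1,"spin": 0},{"gripper": 1,"x": 0,"y": 0,"z": 1,"spin": 0},{"gripper": 1,"x": 0,"y": 0,"z": 1,"spin": 0},{"gripper": 1,"x": 0,"y": 0,"z": 1,"spin": 0},{"gripper": 1,"x": 0,"y": 0,"z": 0,"spin": 0}])

```text
time: 7.4
eef_pos: [0.5807, 0.0058, 0.1243]
tcp_rot: [0.184, 0.983, 0.0, -0.0]
contact_force: [0.6, 0.7, -0.9]
opening: 0.677
finger_force: 43.5
```

Emit:
step_arm(commands=[{"gripper": 1,"x": 0,"y": 0,"z": 0.5,"spin": 0},{"gripper": 1,"x": 0,"y": 0,"z": 0.5,"spin": 0},{"gripper": 1,"x": 0,"y": 0,"z": 0.5,"spin": 0},{"gripper": 1,"x": 0,"y": 0,"z": 0.5,"spin": 0},{"gripper": 1,"x": 0,"y": 0,"z": 0.5,"spin": 0},{"gripper": 1,"x": 0,"y": 0,"z": 0.5,"spin": 0},{"gripper": 1,"x": 0,"y": 0,"z": 0.5,"spin": 0},{"gripper": 1,"x": 0,"y": 0,"z": 0.5,"spin": 0},{"gripper": 1,"x": 0,"y": 0,"z": 0,"spin": 0},{"gripper": 1,"x": 0,"y": 0,"z": 0,"spin": 0}])

```text
time: 8.4
eef_pos: [0.5807, 0.0058, 0.1203]
tcp_rot: [0.184, 0.983, 0.0, -0.0]
contact_force: [-0.1, 0.2, -0.3]
opening: 0.678
finger_force: 43.5
```

Emit:
step_arm(commands=[{"gripper": 1,"x": 0,"y": 0,"z": 0.6,"spin": 0},{"gripper": 1,"x": 0,"y": 0,"z": 0.6,"spin": 0},{"gripper": 1,"x": 0,"y": 0,"z": 0.6,"spin": 0},{"gripper": 1,"x": 0,"y": 0,"z": 0.6,"spin": 0},{"gripper": 1,"x": 0,"y": 0,"z": 0.6,"spin": 0},{"gripper": 1,"x": 0,"y": 0,"z": 0.6,"spin": 0},{"gripper": 1,"x": 0,"y": 0,"z": 0.6,"spin": 0},{"gripper": 1,"x": 0,"y": 0,"z": 0.6,"spin": 0},{"gripper": 1,"x": 0,"y": 0,"z": 0.6,"spin": 0},{"gripper": 1,"x": 0,"y": 0,"z": 0.6,"spin": 0}])

```text
time: 9.4
eef_pos: [0.5809, 0.0059, 0.1144]
tcp_rot: [0.184, 0.983, 0.0, 0.0]
contact_force: [0.9, 1.9, -0.4]
opening: 0.682
finger_force: 43.6
```

Emit:
step_arm(commands=[{"gripper": 1,"x": 0,"y": 0,"z": 1.5,"spin": 0},{"gripper": 1,"x": 0,"y": 0,"z": 1.5,"spin": 0},{"gripper": 1,"x": 0,"y": 0,"z": 1.5,"spin": 0},{"gripper": 1,"x": 0,"y": 0,"z": 1.5,"spin": 0},{"gripper": 1,"x": 0,"y": 0,"z": 1.5,"spin": 0},{"gripper": 1,"x": 0,"y": 0,"z": 1.5,"spin": 0},{"gripper": 1,"x": 0,"y": 0,"z": 1.5,"spin": 0},{"gripper": 1,"x": 0,"y": 0,"z": 1.5,"spin": 0},{"gripper": 1,"x": 0,"y": 0,"z": 1.5,"spin": 0},{"gripper": 1,"x": 0,"y": 0,"z": 1.5,"spin": 0}])

```text
time: 10.4
eef_pos: [0.5809, 0.0059, 0.0994]
tcp_rot: [0.184, 0.983, 0.0, 0.0]
contact_force: [1.2, 4.4, 1.4]
opening: 0.678
finger_force: 43.7
```

Emit:
step_arm(commands=[{"gripper": 1,"x": 0,"y": 0.7,"z": 2,"spin": 0},{"gripper": 1,"x": 0,"y": 0,"z": 4,"spin": 0},{"gripper": 1,"x": 0,"y": 0,"z": 4,"spin": 0},{"gripper": 1,"x": 0,"y": 0,"z": 4,"spin": 0},{"gripper": 1,"x": 0,"y": 0,"z": 4,"spin": 0},{"gripper": 1,"x": 0,"y": 0,"z": 4,"spin": 0},{"gripper": 1,"x": 0,"y": 0,"z": 4,"spin": 0},{"gripper": 1,"x": 0,"y": 0,"z": 4,"spin": 0},{"gripper": 1,"x": 0,"y": 0,"z": 4,"spin": 0},{"gripper": 1,"x": 0,"y": 0,"z": 4,"spin": 0}])

```text
time: 11.4
eef_pos: [0.5808, 0.0062, 0.0608]
tcp_rot: [0.184, 0.983, -0.0, -0.0]
contact_force: [0.4, 0.4, -1.2]
opening: 0.68
finger_force: 43.6
```

Emit:
step_arm(commands=[{"gripper": 1,"x": 0,"y": 0,"z": 2,"spin": 0},{"gripper": 1,"x": 0,"y": 0,"z": 2,"spin": 0},{"gripper": 1,"x": 0,"y": 0,"z": 1,"spin": 0},{"gripper": 1,"x": 0,"y": 0,"z": 0.6,"spin": 0},{"gripper": 1,"x": 0,"y": 0,"z": 0.4,"spin": 0},{"gripper": 1,"x": 0,"y": 0,"z": 0.4,"spin": 0},{"gripper": 1,"x": 0,"y": 0,"z": 0.4,"spin": 0},{"gripper": 1,"x": 0,"y": 0,"z": 0.4,"spin": 0},{"gripper": 1,"x": 0,"y": 0,"z": 0.4,"spin": 0},{"gripper": 1,"x": 0,"y": 0,"z": 0,"spin": 0}])

```text
time: 12.4
eef_pos: [0.5809, 0.0064, 0.0537]
tcp_rot: [0.184, 0.983, -0.0, -0.0]
contact_force: [0.0, 1.3, -1.4]
opening: 0.68
finger_force: 43.5
```

Emit:
step_arm(commands=[{"gripper": 1,"x": 0,"y": 0,"z": 0.2,"spin": 0},{"gripper": 1,"x": 0,"y": 0,"z": 0.2,"spin": 0},{"gripper": 1,"x": 0,"y": 0,"z": 0.2,"spin": 0},{"gripper": 1,"x": 0,"y": 0,"z": 0.2,"spin": 0},{"gripper": 1,"x": 0,"y": 0,"z": 0.2,"spin": 0},{"gripper": 1,"x": 0,"y": 0,"z": 0.2,"spin": 0},{"gripper": 1,"x": 0,"y": 0,"z": 0.2,"spin": 0},{"gripper": 1,"x": 0,"y": 0,"z": 0,"spin": 0},{"gripper": 1,"x": 0,"y": 0,"z": 0,"spin": 0},{"gripper": 1,"x": 0,"y": 0,"z": 0,"spin": 0}])

```text
time: 13.4
eef_pos: [0.581, 0.0064, 0.0528]
tcp_rot: [0.184, 0.983, -0.0, -0.0]
contact_force: [-3.7, 0.6, 5.4]
opening: 0.681
finger_force: 44.0
```

Emit:
step_arm(commands=[{"gripper": 0.2,"x": 0,"y": 0,"z": 0,"spin": 0},{"gripper": -0.5,"x": 0,"y": 0,"z": 0,"spin": 0},{"gripper": -1,"x": 0,"y": 0,"z": 0,"spin": 0},{"gripper": -1,"x": 0,"y": 0,"z": 0,"spin": 0},{"gripper": -1,"x": 0,"y": 0,"z": -5,"spin": 0},{"gripper": -1,"x": 0,"y": 0,"z": -15,"spin": 0},{"gripper": -1,"x": 0,"y": 0,"z": -25,"spin": 0},{"gripper": -1,"x": 0,"y": 0,"z": -30,"spin": 0},{"gripper": -1,"x": 0,"y": 0,"z": -30,"spin": 0},{"gripper": -1,"x": 0,"y": 0,"z": -10,"spin": 0}])

```text
time: 14.4
eef_pos: [0.5834, 0.0061, 0.1727]
tcp_rot: [0.184, 0.983, 0.0, 0.004]
contact_force: [0.5, 0.5, 0.0]
opening: 1.0
finger_force: 0.0
```

```bash
python3 - <<'E'
from h import *
print(togo((.4865,.235),.08))
c=cam("scene"); W=cloud(c); hsv=cv2.cvtColor(c["color"],cv2.COLOR_RGB2HSV).astype(int)
m=(hsv[...,1]>150)&(hsv[...,0]<22)&(np.hypot(W[...,0]-.58,W[...,1])<.05)&(W[...,2]>.04); print(m.sum(),W[m].mean(0))
E
```

```text
(array([174.1, 178.1,  91.6]), array([0.5834, 0.0061, 0.1727]))
154 [0.58317624 0.00428269 0.06706394]
```

Emit:
step_arm(commands=[{"gripper": -1,"x": 15,"y": 15,"z": 0,"spin": 0},{"gripper": -1,"x": 28,"y": 28,"z": 0,"spin": 0},{"gripper": -1,"x": 32,"y": 33,"z": 0,"spin": 0},{"gripper": -1,"x": 32,"y": 33,"z": 10,"spin": 0},{"gripper": -1,"x": 32,"y": 33,"z": 20,"spin": 0},{"gripper": -1,"x": 22,"y": 23,"z": 25,"spin": 0},{"gripper": -1,"x": 13,"y": 13,"z": 20,"spin": 0},{"gripper": -1,"x": 0,"y": 0,"z": 15,"spin": 0},{"gripper": -1,"x": 0,"y": 0,"z": 0,"spin": 0},{"gripper": -1,"x": 0,"y": 0,"z": 0,"spin": 0}])

```text
time: 15.45
eef_pos: [0.4837, 0.2345, 0.0771]
tcp_rot: [0.185, 0.983, -0.0, -0.0]
contact_force: [-0.4, -0.5, 0.8]
opening: 0.997
finger_force: 0.0
```

```bash
python3 -c "
from h import *
print(togo((.4865,.235),.016))"
```

```text
(array([-2.5,  1.5, 61.1]), array([0.4837, 0.2345, 0.0771]))
```

Emit:
step_arm(commands=[{"gripper": -0.6,"x": -2.5,"y": 1.5,"z": 10,"spin": 0},{"gripper": -0.6,"x": 0,"y": 0,"z": 15,"spin": 0},{"gripper": -0.6,"x": 0,"y": 0,"z": 15,"spin": 0},{"gripper": -0.6,"x": 0,"y": 0,"z": 10,"spin": 0},{"gripper": -0.6,"x": 0,"y": 0,"z": 5,"spin": 0},{"gripper": -0.6,"x": 0,"y": 0,"z": 3,"spin": 0},{"gripper": -0.6,"x": 0,"y": 0,"z": 2,"spin": 0},{"gripper": -0.6,"x": 0,"y": 0,"z": 0,"spin": 0},{"gripper": -0.6,"x": 0,"y": 0,"z": 0,"spin": 0},{"gripper": -0.6,"x": 0,"y": 0,"z": 0,"spin": 0}])

```text
time: 16.45
eef_pos: [0.4866, 0.2359, 0.0179]
tcp_rot: [0.184, 0.983, 0.0, 0.0]
contact_force: [0.2, 0.8, 0.0]
opening: 0.802
finger_force: 0.0
```

```bash
python3 - <<'E'
from h import *
print(togo((.4865,.235),.012))
c=cam("scene"); W=cloud(c)
cv2.imwrite("pics/d1.png",cv2.resize(c["color"][130:250,320:480],(800,600),interpolation=2)[...,::-1])
E
```

```text
(array([-0.2, -0.9,  5.9]), array([0.4866, 0.2359, 0.0179]))
```

View pics/d1.png

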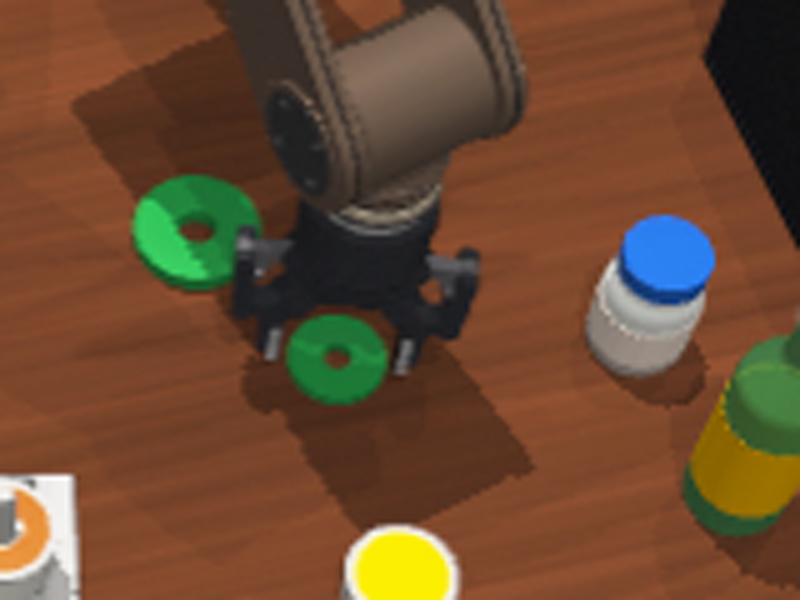

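The small green disc at (337,357) in the crop lies between the open fingers at (272,345) and (405,355). The brown dish is seated round the post. I'll lower the last few millimetres by feel.

Emit:
step_arm(commands=[{"gripper": -0.6,"x": 0,"y": -0.5,"z": 0.8,"spin": 0},{"gripper": -0.6,"x": 0,"y": 0,"z": 0.8,"spin": 0},{"gripper": -0.6,"x": 0,"y": 0,"z": 0.8,"spin": 0},{"gripper": -0.6,"x": 0,"y": 0,"z": 0.8,"spin": 0},{"gripper": -0.6,"x": 0,"y": 0,"z": 0.8,"spin": 0},{"gripper": -0.6,"x": 0,"y": 0,"z": 0,"spin": 0},{"gripper": -0.6,"x": 0,"y": 0,"z": 0,"spin": 0},{"gripper": -0.6,"x": 0,"y": 0,"z": 0,"spin": 0},{"gripper": -0.6,"x": 0,"y": 0,"z": 0,"spin": 0},{"gripper": -0.6,"x": 0,"y": 0,"z": 0,"spin": 0}])

```text
time: 17.5
eef_pos: [0.4861, 0.2353, 0.0134]
tcp_rot: [0.184, 0.983, 0.0, 0.0]
contact_force: [0.4, 0.3, -0.2]
opening: 0.8
finger_force: 0.0
```

Emit:
step_arm(commands=[{"gripper": -0.6,"x": 0,"y": 0,"z": 0.6,"spin": 0},{"gripper": -0.6,"x": 0,"y": 0,"z": 0.6,"spin": 0},{"gripper": -0.6,"x": 0,"y": 0,"z": 0.6,"spin": 0},{"gripper": -0.6,"x": 0,"y": 0,"z": 0.6,"spin": 0},{"gripper": -0.6,"x": 0,"y": 0,"z": 0.6,"spin": 0},{"gripper": -0.6,"x": 0,"y": 0,"z": 0.6,"spin": 0},{"gripper": -0.6,"x": 0,"y": 0,"z": 0,"spin": 0},{"gripper": -0.6,"x": 0,"y": 0,"z": 0,"spin": 0},{"gripper": -0.6,"x": 0,"y": 0,"z": 0,"spin": 0},{"gripper": -0.6,"x": 0,"y": 0,"z": 0,"spin": 0}])

```text
time: 18.5
eef_pos: [0.486, 0.2353, 0.0098]
tcp_rot: [0.184, 0.983, -0.0, 0.0]
contact_force: [0.1, 0.7, 0.6]
opening: 0.801
finger_force: 0.0
```

Emit:
step_arm(commands=[{"gripper": -0.6,"x": 0,"y": 0,"z": 0.6,"spin": 0},{"gripper": -0.6,"x": 0,"y": 0,"z": 0.6,"spin": 0},{"gripper": -0.6,"x": 0,"y": 0,"z": 0.6,"spin": 0},{"gripper": -0.6,"x": 0,"y": 0,"z": 0.6,"spin": 0},{"gripper": -0.6,"x": 0,"y": 0,"z": 0,"spin": 0},{"gripper": -0.6,"x": 0,"y": 0,"z": 0,"spin": 0},{"gripper": -0.6,"x": 0,"y": 0,"z": 0,"spin": 0},{"gripper": -0.6,"x": 0,"y": 0,"z": 0,"spin": 0},{"gripper": -0.6,"x": 0,"y": 0,"z": 0,"spin": 0},{"gripper": -0.6,"x": 0,"y": 0,"z": 0,"spin": 0}])

```text
time: 19.5
eef_pos: [0.4861, 0.2353, 0.0074]
tcp_rot: [0.184, 0.983, 0.0, 0.0]
contact_force: [0.5, -0.6, -0.0]
opening: 0.799
finger_force: 0.0
```

Emit:
step_arm(commands=[{"gripper": -0.5,"x": 0,"y": 0,"z": -1,"spin": 0},{"gripper": -0.4,"x": 0,"y": 0,"z": 0,"spin": 0},{"gripper": -0.2,"x": 0,"y": 0,"z": 0,"spin": 0},{"gripper": 0,"x": 0,"y": 0,"z": 0,"spin": 0},{"gripper": 0.3,"x": 0,"y": 0,"z": 0,"spin": 0},{"gripper": 1,"x": 0,"y": 0,"z": 0,"spin": 0},{"gripper": 1,"x": 0,"y": 0,"z": 0,"spin": 0},{"gripper": 1,"x": 0,"y": 0,"z": 0,"spin": 0},{"gripper": 1,"x": 0,"y": 0,"z": 0,"spin": 0},{"gripper": 1,"x": 0,"y": 0,"z": 0,"spin": 0}], force=30)

```text
time: 20.5
eef_pos: [0.487, 0.2355, 0.0096]
tcp_rot: [0.184, 0.983, 0.0, 0.001]
contact_force: [0.3, 0.7, 6.2]
opening: 0.672
finger_force: 35.5
```

Emit:
step_arm(commands=[{"gripper": 1,"x": 0,"y": 0,"z": -3,"spin": 0},{"gripper": 1,"x": 0,"y": 0,"z": -12,"spin": 0},{"gripper": 1,"x": 0,"y": 0,"z": -20,"spin": 0},{"gripper": 1,"x": 0,"y": 0,"z": -30,"spin": 0},{"gripper": 1,"x": 0,"y": 0,"z": -30,"spin": 0},{"gripper": 1,"x": 0,"y": 0,"z": -30,"spin": 0},{"gripper": 1,"x": 0,"y": 0,"z": -15,"spin": 0},{"gripper": 1,"x": 0,"y": 0,"z": 0,"spin": 0},{"gripper": 1,"x": 0,"y": 0,"z": 0,"spin": 0},{"gripper": 1,"x": 0,"y": 0,"z": 0,"spin": 0}])

```text
time: 21.5
eef_pos: [0.4847, 0.2349, 0.1462]
tcp_rot: [0.184, 0.983, -0.001, -0.002]
contact_force: [0.6, 0.6, -1.2]
opening: 0.672
finger_force: 32.2
```

```bash
python3 - <<'E'
from h import *
print(togo((.5803,.0065),.13))
c=cam("scene"); W=cloud(c); hsv=cv2.cvtColor(c["color"],cv2.COLOR_RGB2HSV).astype(int); e=get_state()["eef_pos"]
m=(hsv[...,1]>100)&(hsv[...,0]<75)&(hsv[...,0]>45)&(np.linalg.norm(W-e,axis=2)<.05); p=W[m]; print(m.sum(),p.mean(0)-e)
A=np.c_[p[:,:2]-p[:,:2].mean(0),np.ones(len(p))]; print(np.linalg.lstsq(A,p[:,2],rcond=None)[0])
E
```

```text
(array([-171.9, -178.2,   16.1]), array([0.4847, 0.2349, 0.1462]))
316 [ 0.0016003  -0.00197587  0.00062752]
[-0.01274813  0.01899003  0.14683611]
```

Emit:
step_arm(commands=[{"gripper": 1,"x": -13,"y": -14,"z": 0,"spin": 0},{"gripper": 1,"x": -26,"y": -27,"z": 0,"spin": 0},{"gripper": 1,"x": -32,"y": -33,"z": 0,"spin": 0},{"gripper": 1,"x": -32,"y": -33,"z": 0,"spin": 0},{"gripper": 1,"x": -32,"y": -33,"z": 0,"spin": 0},{"gripper": 1,"x": -24,"y": -25,"z": 0,"spin": 0},{"gripper": 1,"x": -13,"y": -13,"z": 5,"spin": 0},{"gripper": 1,"x": 0,"y": 0,"z": 5,"spin": 0},{"gripper": 1,"x": 0,"y": 0,"z": 5,"spin": 0},{"gripper": 1,"x": 0,"y": 0,"z": 0,"spin": 0}])

```text
time: 22.55
eef_pos: [0.5801, 0.0087, 0.1313]
tcp_rot: [0.184, 0.983, 0.0, -0.002]
contact_force: [0.1, -0.0, -1.0]
opening: 0.673
finger_force: 32.2
```

```bash
python3 - <<'E'
from h import *
print(togo((.5803,.0065),.115))
E
```

```text
(array([-1. , -2. , 16.3]), array([0.5801, 0.0087, 0.1313]))
```

Emit:
step_arm(commands=[{"gripper": 1,"x": -0.6,"y": -1.4,"z": 0,"spin": 0},{"gripper": 1,"x": 0,"y": 0,"z": 4,"spin": 0},{"gripper": 1,"x": 0,"y": 0,"z": 4,"spin": 0},{"gripper": 1,"x": 0,"y": 0,"z": 3,"spin": 0},{"gripper": 1,"x": 0,"y": 0,"z": 2,"spin": 0},{"gripper": 1,"x": 0,"y": 0,"z": 1,"spin": 0},{"gripper": 1,"x": 0,"y": 0,"z": 0,"spin": 0},{"gripper": 1,"x": 0,"y": 0,"z": 0,"spin": 0},{"gripper": 1,"x": 0,"y": 0,"z": 0,"spin": 0},{"gripper": 1,"x": 0,"y": 0,"z": 0,"spin": 0}])

```text
time: 23.55
eef_pos: [0.582, 0.0055, 0.1196]
tcp_rot: [0.184, 0.983, 0.0, 0.0]
contact_force: [0.4, -0.6, -0.9]
opening: 0.673
finger_force: 32.2
```

```bash
python3 - <<'E'
from h import *
print(togo((.5803,.0065),.115))
E
```

```text
(array([2. , 0.4, 4.5]), array([0.582 , 0.0055, 0.1196]))
```

Emit:
step_arm(commands=[{"gripper": 1,"x": 1.8,"y": 0.4,"z": 2,"spin": 0},{"gripper": 1,"x": 0,"y": 0,"z": 1,"spin": 0},{"gripper": 1,"x": 0,"y": 0,"z": 1,"spin": 0},{"gripper": 1,"x": 0,"y": 0,"z": 0.6,"spin": 0},{"gripper": 1,"x": 0,"y": 0,"z": 0.6,"spin": 0},{"gripper": 1,"x": 0,"y": 0,"z": 0.6,"spin": 0},{"gripper": 1,"x": 0,"y": 0,"z": 0.6,"spin": 0},{"gripper": 1,"x": 0,"y": 0,"z": 0.6,"spin": 0},{"gripper": 1,"x": 0,"y": 0,"z": 0.6,"spin": 0},{"gripper": 1,"x": 0,"y": 0,"z": 0.6,"spin": 0}])

```text
time: 24.55
eef_pos: [0.5804, 0.0065, 0.1111]
tcp_rot: [0.184, 0.983, 0.0, 0.0]
contact_force: [-0.1, -0.5, -1.1]
opening: 0.67
finger_force: 32.2
```

Emit:
step_arm(commands=[{"gripper": 1,"x": 0,"y": 0,"z": 0.7,"spin": 0},{"gripper": 1,"x": 0,"y": 0,"z": 0.7,"spin": 0},{"gripper": 1,"x": 0,"y": 0,"z": 0.7,"spin": 0},{"gripper": 1,"x": 0,"y": 0,"z": 0.7,"spin": 0},{"gripper": 1,"x": 0,"y": 0,"z": 0.7,"spin": 0},{"gripper": 1,"x": 0,"y": 0,"z": 0.7,"spin": 0},{"gripper": 1,"x": 0,"y": 0,"z": 0.7,"spin": 0},{"gripper": 1,"x": 0,"y": 0,"z": 0.7,"spin": 0},{"gripper": 1,"x": 0,"y": 0,"z": 0.7,"spin": 0},{"gripper": 1,"x": 0,"y": 0,"z": 0.7,"spin": 0}])

```text
time: 25.55
eef_pos: [0.5804, 0.0065, 0.1041]
tcp_rot: [0.184, 0.983, -0.0, -0.0]
contact_force: [1.3, -0.6, -0.1]
opening: 0.675
finger_force: 32.2
```

Emit:
step_arm(commands=[{"gripper": 1,"x": 0,"y": 0,"z": 1,"spin": 0},{"gripper": 1,"x": 0,"y": 0,"z": 1,"spin": 0},{"gripper": 1,"x": 0,"y": 0,"z": 1,"spin": 0},{"gripper": 1,"x": 0,"y": 0,"z": 2,"spin": 0},{"gripper": 1,"x": 0,"y": 0,"z": 2,"spin": 0},{"gripper": 1,"x": 0,"y": 0,"z": 2,"spin": 0},{"gripper": 1,"x": 0,"y": 0,"z": 2,"spin": 0},{"gripper": 1,"x": 0,"y": 0,"z": 2,"spin": 0},{"gripper": 1,"x": 0,"y": 0,"z": 2,"spin": 0},{"gripper": 1,"x": 0,"y": 0,"z": 0,"spin": 0}])

```text
time: 26.55
eef_pos: [0.5801, 0.0066, 0.0887]
tcp_rot: [0.184, 0.983, -0.0, -0.0]
contact_force: [-0.3, 0.4, -1.8]
opening: 0.68
finger_force: 32.2
```

Emit:
step_arm(commands=[{"gripper": 1,"x": 0,"y": 0,"z": 2,"spin": 0},{"gripper": 1,"x": 0,"y": 0,"z": 2,"spin": 0},{"gripper": 1,"x": 0,"y": 0,"z": 2,"spin": 0},{"gripper": 1,"x": 0,"y": 0,"z": 2,"spin": 0},{"gripper": 1,"x": 0,"y": 0,"z": 2,"spin": 0},{"gripper": 1,"x": 0,"y": 0,"z": 1,"spin": 0},{"gripper": 1,"x": 0,"y": 0,"z": 1,"spin": 0},{"gripper": 1,"x": 0,"y": 0,"z": 0.8,"spin": 0},{"gripper": 1,"x": 0,"y": 0,"z": 0,"spin": 0},{"gripper": 1,"x": 0,"y": 0,"z": 0,"spin": 0}])

```text
time: 27.55
eef_pos: [0.5804, 0.0065, 0.0764]
tcp_rot: [0.184, 0.983, 0.0, 0.0]
contact_force: [0.4, -0.4, 0.2]
opening: 0.672
finger_force: 32.2
```

Emit:
step_arm(commands=[{"gripper": 1,"x": 0,"y": 0,"z": 0.3,"spin": 0},{"gripper": 1,"x": 0,"y": 0,"z": 0.3,"spin": 0},{"gripper": 1,"x": 0,"y": 0,"z": 0.3,"spin": 0},{"gripper": 1,"x": 0,"y": 0,"z": 0.3,"spin": 0},{"gripper": 1,"x": 0,"y": 0,"z": 0.3,"spin": 0},{"gripper": 1,"x": 0,"y": 0,"z": 0.2,"spin": 0},{"gripper": 1,"x": 0,"y": 0,"z": 0.2,"spin": 0},{"gripper": 1,"x": 0,"y": 0,"z": 0,"spin": 0},{"gripper": 1,"x": 0,"y": 0,"z": 0,"spin": 0},{"gripper": 1,"x": 0,"y": 0,"z": 0,"spin": 0}])

```text
time: 28.55
eef_pos: [0.5803, 0.0066, 0.0745]
tcp_rot: [0.184, 0.983, -0.0, -0.0]
contact_force: [0.1, 0.6, 0.3]
opening: 0.669
finger_force: 32.2
```

Emit:
step_arm(commands=[{"gripper": 1,"x": 0,"y": 0,"z": 0.2,"spin": 0},{"gripper": 1,"x": 0,"y": 0,"z": 0.2,"spin": 0},{"gripper": 1,"x": 0,"y": 0,"z": 0.2,"spin": 0},{"gripper": 1,"x": 0,"y": 0,"z": 0.2,"spin": 0},{"gripper": 1,"x": 0,"y": 0,"z": 0.2,"spin": 0},{"gripper": 1,"x": 0,"y": 0,"z": 0.2,"spin": 0},{"gripper": 1,"x": 0,"y": 0,"z": 0.2,"spin": 0},{"gripper": 1,"x": 0,"y": 0,"z": 0,"spin": 0},{"gripper": 1,"x": 0,"y": 0,"z": 0,"spin": 0},{"gripper": 1,"x": 0,"y": 0,"z": 0,"spin": 0}])

```text
time: 29.55
eef_pos: [0.5804, 0.0066, 0.0735]
tcp_rot: [0.184, 0.983, -0.0, -0.0]
contact_force: [-2.7, 0.6, 5.1]
opening: 0.67
finger_force: 33.7
```

Emit:
step_arm(commands=[{"gripper": 0,"x": 0,"y": 0,"z": 0,"spin": 0},{"gripper": -0.6,"x": 0,"y": 0,"z": 0,"spin": 0},{"gripper": -1,"x": 0,"y": 0,"z": 0,"spin": 0},{"gripper": -1,"x": 0,"y": 0,"z": 0,"spin": 0},{"gripper": -1,"x": 0,"y": 0,"z": -5,"spin": 0},{"gripper": -1,"x": 0,"y": 0,"z": -15,"spin": 0},{"gripper": -1,"x": 0,"y": 0,"z": -25,"spin": 0},{"gripper": -1,"x": 0,"y": 0,"z": -30,"spin": 0},{"gripper": -1,"x": 0,"y": 0,"z": -20,"spin": 0},{"gripper": -1,"x": 0,"y": 0,"z": 0,"spin": 0}])

```text
time: 30.55
eef_pos: [0.5832, 0.0062, 0.1736]
tcp_rot: [0.184, 0.983, 0.0, 0.005]
contact_force: [-0.7, -0.6, 0.4]
opening: 0.997
finger_force: 0.0
```

```bash
python3 - <<'E'
from h import *
print(togo((.6447,-.2263),.10))
c=cam("scene"); W=cloud(c); hsv=cv2.cvtColor(c["color"],cv2.COLOR_RGB2HSV).astype(int)
m=(hsv[...,1]>100)&(hsv[...,0]<75)&(hsv[...,0]>45)&(np.hypot(W[...,0]-.58,W[...,1])<.05); print(m.sum(),W[m].mean(0))
cv2.imwrite("pics/d2.png",cv2.resize(c["color"][160:310,210:410],(800,600),interpolation=2)[...,::-1])
E
```

```text
(array([-140.9, -194.5,   74.5]), array([0.5832, 0.0062, 0.1736]))
284 [0.58314349 0.00408244 0.07457894]
```

View pics/d2.png

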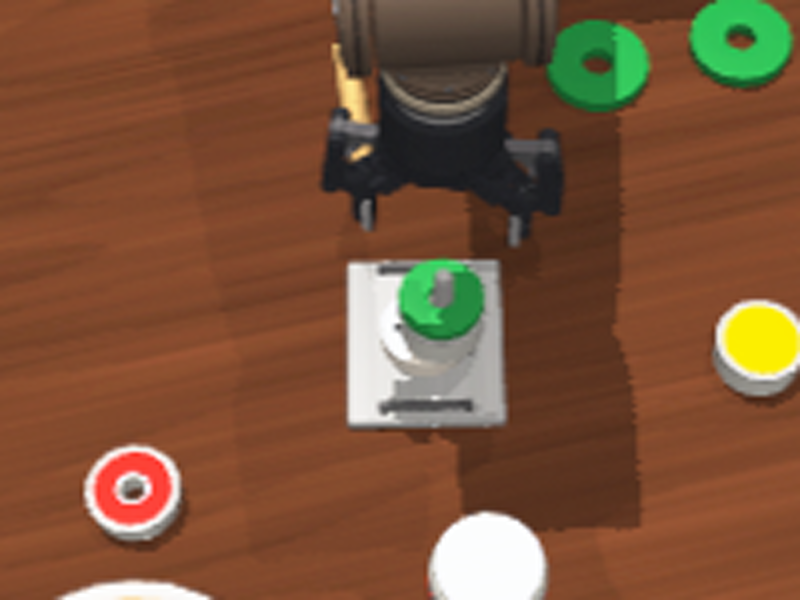

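The divider lies flat on the dish at (442,298) in the crop. The red ring dish is at (132,487).

Emit:
step_arm(commands=[{"gripper": -1,"x": -11,"y": -15,"z": 0,"spin": 0},{"gripper": -1,"x": -20,"y": -27,"z": 0,"spin": 0},{"gripper": -1,"x": -28,"y": -38,"z": 0,"spin": 0},{"gripper": -1,"x": -28,"y": -38,"z": 5,"spin": 0},{"gripper": -1,"x": -26,"y": -36,"z": 20,"spin": 0},{"gripper": -1,"x": -19,"y": -26,"z": 25,"spin": 0},{"gripper": -1,"x": -11,"y": -13,"z": 25,"spin": 0},{"gripper": -1,"x": 0,"y": 0,"z": 20,"spin": 0},{"gripper": -1,"x": 0,"y": 0,"z": 0,"spin": 0},{"gripper": -1,"x": 0,"y": 0,"z": 0,"spin": 0}])

```text
time: 31.6
eef_pos: [0.6426, -0.2254, 0.0713]
tcp_rot: [0.185, 0.983, 0.0, -0.002]
contact_force: [-0.2, 0.6, 1.0]
opening: 1.0
finger_force: 0.0
```

```bash
python3 - <<'E'
from h import *
print(togo((.6447,-.2263),.014))
E
```

```text
(array([-2.5, -0.1, 57.3]), array([ 0.6426, -0.2254,  0.0713]))
```

Emit:
step_arm(commands=[{"gripper": -0.8,"x": -1.5,"y": 0,"z": 10,"spin": 0},{"gripper": -0.8,"x": 0,"y": 0,"z": 15,"spin": 0},{"gripper": -0.8,"x": 0,"y": 0,"z": 12,"spin": 0},{"gripper": -0.8,"x": 0,"y": 0,"z": 8,"spin": 0},{"gripper": -0.8,"x": 0,"y": 0,"z": 4,"spin": 0},{"gripper": -0.8,"x": 0,"y": 0,"z": 2,"spin": 0},{"gripper": -0.8,"x": 0,"y": 0,"z": 2,"spin": 0},{"gripper": -0.8,"x": 0,"y": 0,"z": 0,"spin": 0},{"gripper": -0.8,"x": 0,"y": 0,"z": 0,"spin": 0},{"gripper": -0.8,"x": 0,"y": 0,"z": 0,"spin": 0}])

```text
time: 32.6
eef_pos: [0.6454, -0.2259, 0.0206]
tcp_rot: [0.184, 0.983, -0.0, 0.0]
contact_force: [0.4, -0.1, -0.2]
opening: 0.903
finger_force: 0.0
```

```bash
python3 - <<'E'
from h import *
print(togo((.6447,-.2263),.014))
E
```

```text
(array([ 0.5, -0.6,  6.6]), array([ 0.6454, -0.2259,  0.0206]))
```

Emit:
step_arm(commands=[{"gripper": -0.8,"x": 0.5,"y": -0.5,"z": 2,"spin": 0},{"gripper": -0.6,"x": 0,"y": 0,"z": 2,"spin": 0},{"gripper": -0.5,"x": 0,"y": 0,"z": 1.5,"spin": 0},{"gripper": -0.3,"x": 0,"y": 0,"z": 0,"spin": 0},{"gripper": 0,"x": 0,"y": 0,"z": 0,"spin": 0},{"gripper": 0.5,"x": 0,"y": 0,"z": 0,"spin": 0},{"gripper": 1,"x": 0,"y": 0,"z": 0,"spin": 0},{"gripper": 1,"x": 0,"y": 0,"z": 0,"spin": 0},{"gripper": 1,"x": 0,"y": 0,"z": 0,"spin": 0},{"gripper": 1,"x": 0,"y": 0,"z": 0,"spin": 0}], force=40)

```text
time: 33.6
eef_pos: [0.6446, -0.226, 0.0146]
tcp_rot: [0.184, 0.983, -0.0, 0.0]
contact_force: [0.9, -0.4, 0.2]
opening: 0.684
finger_force: 43.1
```

Emit:
step_arm(commands=[{"gripper": 1,"x": 0,"y": 0,"z": -3,"spin": 0},{"gripper": 1,"x": 0,"y": 0,"z": -12,"spin": 0},{"gripper": 1,"x": 0,"y": 0,"z": -20,"spin": 0},{"gripper": 1,"x": 0,"y": 0,"z": -30,"spin": 0},{"gripper": 1,"x": 0,"y": 0,"z": -30,"spin": 0},{"gripper": 1,"x": 0,"y": 0,"z": -30,"spin": 0},{"gripper": 1,"x": 0,"y": 0,"z": -10,"spin": 0},{"gripper": 1,"x": 0,"y": 0,"z": 0,"spin": 0},{"gripper": 1,"x": 0,"y": 0,"z": 0,"spin": 0},{"gripper": 1,"x": 0,"y": 0,"z": 0,"spin": 0}])

```text
time: 34.6
eef_pos: [0.6431, -0.2253, 0.1468]
tcp_rot: [0.184, 0.983, 0.001, -0.002]
contact_force: [-0.3, -0.3, -2.3]
opening: 0.684
finger_force: 43.2
```

```bash
python3 - <<'E'
from h import *
print(togo((.5803,.0065),.13))
c=cam("scene"); W=cloud(c); hsv=cv2.cvtColor(c["color"],cv2.COLOR_RGB2HSV).astype(int); e=get_state()["eef_pos"]
m=(hsv[...,1]>130)&((hsv[...,0]<9)|(hsv[...,0]>170))&(hsv[...,2]>100)&(np.linalg.norm(W-e,axis=2)<.05); p=W[m]; print(m.sum(),p.mean(0)-e)
A=np.c_[p[:,:2]-p[:,:2].mean(0),np.ones(len(p))]; print(np.linalg.lstsq(A,p[:,2],rcond=None)[0])
E
```

```text
(array([142.5, 193.3,  17.6]), array([ 0.6431, -0.2253,  0.1468]))
166 [ 0.00673159 -0.00718425  0.0086765 ]
[0.01782147 0.01935399 0.155528  ]
```

Emit:
step_arm(commands=[{"gripper": 1,"x": 11,"y": 15,"z": 0,"spin": 0},{"gripper": 1,"x": 20,"y": 27,"z": 0,"spin": 0},{"gripper": 1,"x": 28,"y": 38,"z": 0,"spin": 0},{"gripper": 1,"x": 28,"y": 38,"z": 0,"spin": 0},{"gripper": 1,"x": 27,"y": 36,"z": 0,"spin": 0},{"gripper": 1,"x": 19,"y": 26,"z": 0,"spin": 0},{"gripper": 1,"x": 11,"y": 13,"z": 0,"spin": 0},{"gripper": 1,"x": 0,"y": 0,"z": 5,"spin": 0},{"gripper": 1,"x": 0,"y": 0,"z": 0,"spin": 0},{"gripper": 1,"x": 0,"y": 0,"z": 0,"spin": 0}])

```text
time: 35.65
eef_pos: [0.5804, 0.005, 0.1442]
tcp_rot: [0.185, 0.983, -0.0, -0.0]
contact_force: [-0.2, -1.0, -0.4]
opening: 0.684
finger_force: 43.3
```

Emit:
step_arm(commands=[{"gripper": 1,"x": 0,"y": 0,"z": 6,"spin": 0},{"gripper": 1,"x": 0,"y": 0,"z": 6,"spin": 0},{"gripper": 1,"x": 0,"y": 0,"z": 3,"spin": 0},{"gripper": 1,"x": 0,"y": 0,"z": 0,"spin": 0},{"gripper": 1,"x": 0,"y": 0,"z": 0,"spin": 0},{"gripper": 1,"x": 0,"y": 0,"z": 0,"spin": 0},{"gripper": 1,"x": 0,"y": 0,"z": 0,"spin": 0},{"gripper": 1,"x": 0,"y": 0,"z": 0,"spin": 0},{"gripper": 1,"x": 0,"y": 0,"z": 0,"spin": 0},{"gripper": 1,"x": 0,"y": 0,"z": 0,"spin": 0}])

```text
time: 36.65
eef_pos: [0.5802, 0.0061, 0.1297]
tcp_rot: [0.184, 0.983, -0.0, 0.0]
contact_force: [0.0, 0.6, -1.6]
opening: 0.678
finger_force: 43.3
```

```bash
python3 - <<'E'
from h import *
print(togo((.5803,.0065),.12))
E
```

```text
(array([0. , 0.4, 9.7]), array([0.5802, 0.0061, 0.1297]))
```

Emit:
step_arm(commands=[{"gripper": 1,"x": 0,"y": 0.4,"z": 3,"spin": 0},{"gripper": 1,"x": 0,"y": 0,"z": 3,"spin": 0},{"gripper": 1,"x": 0,"y": 0,"z": 3,"spin": 0},{"gripper": 1,"x": 0,"y": 0,"z": 1,"spin": 0},{"gripper": 1,"x": 0,"y": 0,"z": 0.7,"spin": 0},{"gripper": 1,"x": 0,"y": 0,"z": 0.7,"spin": 0},{"gripper": 1,"x": 0,"y": 0,"z": 0.7,"spin": 0},{"gripper": 1,"x": 0,"y": 0,"z": 0.7,"spin": 0},{"gripper": 1,"x": 0,"y": 0,"z": 0.7,"spin": 0},{"gripper": 1,"x": 0,"y": 0,"z": 0,"spin": 0}])

```text
time: 37.65
eef_pos: [0.5803, 0.0064, 0.116]
tcp_rot: [0.184, 0.983, -0.0, -0.0]
contact_force: [-0.1, -0.4, -1.6]
opening: 0.679
finger_force: 43.3
```

Emit:
step_arm(commands=[{"gripper": 1,"x": 0,"y": 0,"z": 0.7,"spin": 0},{"gripper": 1,"x": 0,"y": 0,"z": 0.7,"spin": 0},{"gripper": 1,"x": 0,"y": 0,"z": 0.7,"spin": 0},{"gripper": 1,"x": 0,"y": 0,"z": 0.7,"spin": 0},{"gripper": 1,"x": 0,"y": 0,"z": 0.7,"spin": 0},{"gripper": 1,"x": 0,"y": 0,"z": 0.7,"spin": 0},{"gripper": 1,"x": 0,"y": 0,"z": 0.7,"spin": 0},{"gripper": 1,"x": 0,"y": 0,"z": 0.7,"spin": 0},{"gripper": 1,"x": 0,"y": 0,"z": 0.7,"spin": 0},{"gripper": 1,"x": 0,"y": 0,"z": 0.7,"spin": 0}])

```text
time: 38.65
eef_pos: [0.5804, 0.0065, 0.1091]
tcp_rot: [0.184, 0.983, 0.0, 0.0]
contact_force: [0.3, 0.5, -2.2]
opening: 0.678
finger_force: 43.3
```

Emit:
step_arm(commands=[{"gripper": 1,"x": 0,"y": 0,"z": 1.5,"spin": 0},{"gripper": 1,"x": 0,"y": 0,"z": 2,"spin": 0},{"gripper": 1,"x": 0,"y": 0,"z": 2.5,"spin": 0},{"gripper": 1,"x": 0,"y": 0,"z": 2.5,"spin": 0},{"gripper": 1,"x": 0,"y": 0,"z": 2.5,"spin": 0},{"gripper": 1,"x": 0,"y": 0,"z": 2.5,"spin": 0},{"gripper": 1,"x": 0,"y": 0,"z": 2,"spin": 0},{"gripper": 1,"x": 0,"y": 0,"z": 1.5,"spin": 0},{"gripper": 1,"x": 0,"y": 0,"z": 0.5,"spin": 0},{"gripper": 1,"x": 0,"y": 0,"z": 0,"spin": 0}])

```text
time: 39.65
eef_pos: [0.5802, 0.0065, 0.0914]
tcp_rot: [0.184, 0.983, 0.0, -0.0]
contact_force: [0.4, -0.1, -2.9]
opening: 0.681
finger_force: 43.3
```

Emit:
step_arm(commands=[{"gripper": 1,"x": 0,"y": 0,"z": 0.3,"spin": 0},{"gripper": 1,"x": 0,"y": 0,"z": 0.3,"spin": 0},{"gripper": 1,"x": 0,"y": 0,"z": 0.3,"spin": 0},{"gripper": 1,"x": 0,"y": 0,"z": 0.3,"spin": 0},{"gripper": 1,"x": 0,"y": 0,"z": 0.3,"spin": 0},{"gripper": 1,"x": 0,"y": 0,"z": 0.2,"spin": 0},{"gripper": 1,"x": 0,"y": 0,"z": 0.2,"spin": 0},{"gripper": 1,"x": 0,"y": 0,"z": 0,"spin": 0},{"gripper": 1,"x": 0,"y": 0,"z": 0,"spin": 0},{"gripper": 1,"x": 0,"y": 0,"z": 0,"spin": 0}])

```text
time: 40.65
eef_pos: [0.5804, 0.0065, 0.0897]
tcp_rot: [0.184, 0.983, 0.0, 0.0]
contact_force: [0.6, 0.5, -1.0]
opening: 0.682
finger_force: 43.3
```

Emit:
step_arm(commands=[{"gripper": 1,"x": 0,"y": 0,"z": 0.2,"spin": 0},{"gripper": 1,"x": 0,"y": 0,"z": 0.2,"spin": 0},{"gripper": 1,"x": 0,"y": 0,"z": 0.2,"spin": 0},{"gripper": 1,"x": 0,"y": 0,"z": 0.2,"spin": 0},{"gripper": 1,"x": 0,"y": 0,"z": 0.2,"spin": 0},{"gripper": 1,"x": 0,"y": 0,"z": 0.2,"spin": 0},{"gripper": 1,"x": 0,"y": 0,"z": 0.2,"spin": 0},{"gripper": 1,"x": 0,"y": 0,"z": 0,"spin": 0},{"gripper": 1,"x": 0,"y": 0,"z": 0,"spin": 0},{"gripper": 1,"x": 0,"y": 0,"z": 0,"spin": 0}])

```text
time: 41.65
eef_pos: [0.5804, 0.0065, 0.0886]
tcp_rot: [0.184, 0.983, -0.0, -0.0]
contact_force: [-1.5, 0.9, 1.7]
opening: 0.68
finger_force: 43.6
```

Contact is made, so I'll release and lift clear.

Emit:
step_arm(commands=[{"gripper": 0,"x": 0,"y": 0,"z": 0.2,"spin": 0},{"gripper": -0.6,"x": 0,"y": 0,"z": 0,"spin": 0},{"gripper": -1,"x": 0,"y": 0,"z": 0,"spin": 0},{"gripper": -1,"x": 0,"y": 0,"z": 0,"spin": 0},{"gripper": -1,"x": 0,"y": 0,"z": -5,"spin": 0},{"gripper": -1,"x": 0,"y": 0,"z": -15,"spin": 0},{"gripper": -1,"x": 0,"y": 0,"z": -25,"spin": 0},{"gripper": -1,"x": 0,"y": 0,"z": -30,"spin": 0},{"gripper": -1,"x": 0,"y": 0,"z": -20,"spin": 0},{"gripper": -1,"x": 0,"y": 0,"z": 0,"spin": 0}])

```text
time: 42.65
eef_pos: [0.583, 0.006, 0.1886]
tcp_rot: [0.184, 0.983, 0.0, 0.005]
contact_force: [0.8, 0.2, 0.9]
opening: 0.998
finger_force: 0.0
```

```bash
python3 - <<'E'
from h import *
c=cam("scene"); W=cloud(c); hsv=cv2.cvtColor(c["color"],cv2.COLOR_RGB2HSV).astype(int)
m=(hsv[...,1]>130)&((hsv[...,0]<9)|(hsv[...,0]>172))&(hsv[...,2]>100)&(np.hypot(W[...,0]-.58,W[...,1])<.05)&(W[...,2]>.03); p=W[m]; print(m.sum(),p.mean(0))
A=np.c_[p[:,:2]-p[:,:2].mean(0),np.ones(len(p))]; print(np.linalg.lstsq(A,p[:,2],rcond=None)[0])
cv2.imwrite("pics/f.png",cv2.resize(c["color"][160:310,210:410],(800,600),interpolation=2)[...,::-1])
E
```

```text
211 [0.58024574 0.00523614 0.09708378]
[ 0.01619193 -0.03312948  0.09708378]
```

View pics/f.png

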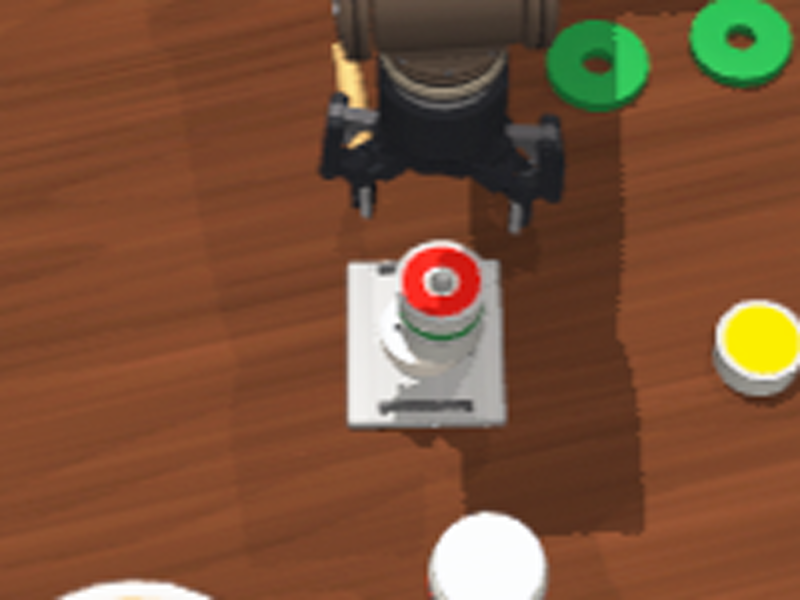

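The red dish sits level on the green divider at (440,285), with its top at about z = 0.097 m as expected, and the gripper is clear.

```bash
python3 -c "
from plant import *
print(sign_off())"
```

```text
the job is handed in; nothing more can be done
None
```

The job is handed in: deep dish, green divider and red shallow dish are stacked in that order on the post, last seen level with the gripper clear, at about 43 of 72 s; no verdict came back.

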